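# Book a drying panel in with the hand scanner

## Task

Take the cordless hand scanner from its charging pad and read first the tag on the round-topped panel, then the tag on the small sloping wooden block: for each, point the scanner's nose squarely at the middle of the tag from about 90 mm away and hold it still there for two seconds. Then stand the scanner nose down in the middle of its charging pad again, setting it down rather than dropping it, and let go. Do not touch either panel, its easel or the block, do not read the square-topped panel's tag, and leave everything else where it is.

Things in the scene. Friction and masses are not known exactly. Their poses are not given: they have to be found in the camera images.
- scan_grip (a point): the hand scanner's grip centre, 72 mm above its nose. Scanner: 98 mm tall, about 160 g, a black head at the bottom (56 x 50 x 30 mm, neck to 41 mm) and a straight grey flat-sided handle above, 30 mm along its x, 26 mm along its y. It starts standing nose down on its pad; z points from nose to handle
- scan_nose (a point): middle of the scanner's flat nose (the underside of its head), same axes as the grip; it reads along its own -z, straight out of the nose
- scan_aim (a point): the point 90 mm straight ahead of the nose (on the nose's -z), same axes; the scanner reads a tag when this point lies at the tag's middle and the scanner's z is square to the tag
- scanner: the scanner; origin at the middle of its nose, same axes as the points
- pad_top (a point): middle of the top of the charging pad, a fixed grey plate 90 x 90 x 10 mm with a flat dark square; z up
- arched_tag (a point): middle of the 44 mm square code tag on the round-topped panel (its far end is a half circle); the panel slopes 24 to 38 degrees from level, facing up and towards the robot's side. This is its middle, on the face of the tag: z points squarely out of the tag (away from the wood), x up the slope, y level
- flat_tag (a point): middle of the 44 mm square code tag on the square-topped panel, which must not be read; the panel slopes 24 to 38 degrees from level, facing up and towards the robot's side. This is its middle, on the face of the tag: z points squarely out of the tag (away from the wood), x up the slope, y level
- arched: base of the easel with the round-topped panel; origin on the table under its middle. Wooden base 200 x 180 mm, a tilting board, steel arcs at both sides up to 155 mm above the table; the panel (150 x 185 mm) lies on the board, its far edge up to 175 mm above the table; two battens stand 8 mm proud of it, centred 58 mm up and down the slope from the tag. Fixed
- flat: base of the easel with the square-topped panel; origin on the table under its middle. Wooden base 200 x 180 mm, a tilting board, steel arcs at both sides up to 155 mm above the table; the panel (150 x 185 mm) lies on the board, its far edge up to 175 mm above the table; two battens stand 8 mm proud of it, centred 58 mm up and down the slope from the tag. Fixed
- arched_slope (a joint): slope of the easel of the round-topped panel from level, rad; stiff, stays where it is
- flat_slope (a joint): slope of the easel of the square-topped panel from level, rad; stiff, stays where it is
- block: small wooden place block, 70 x 80 mm, about 60 mm tall, fixed; its face slopes 25 degrees from level and carries a tag; origin on the table under its middle
- block_tag (a point): middle of the 44 mm square code tag on the wooden block. This is its middle, on the face of the tag: z points squarely out of the tag (away from the wood), x up the slope, y level
- sander: bystander: cork sanding block, 35 x 75 x 26 mm, lying between charging pad and place block. Origin at its underside
- tin_a: bystander: paint tin with a red band, 84 mm across, 100 mm tall, left of the pad. Origin at its underside
- tin_b: bystander: paint tin with a blue band, 84 mm across, 100 mm tall, right of the pad. Origin at its underside
- jar: bystander: amber glass jar, 52 mm across, 75 mm tall, right of the pad. Origin at its underside
- strip: bystander: strip of bare wood, 120 x 20 x 18 mm, lying left of the pad. Origin at its underside
Things that resemble listed ones, but are neither listed nor needed, are in the scene too. Of the things that look like the part that bears pad_top, take the one that is farthest to the robot's left at the start.

How it is judged:
By the outcome, as a careful person would: the job done as asked, in the order asked, and still so for the second after the job is handed in, with the robot touching nothing.
It also fails if it takes over 61 s, if anything falls off the work surface, if the arm or the gripper's body presses on something with over 40 N, if the wrist force passes 120 N, or if a joint passes its speed limit or range.

## Robot

A 6-joint arm with a two-finger parallel gripper is mounted at the origin on the work surface. World frame = base frame: x ahead of the robot, y to its left, z up, the work surface at z = 0. Lengths are in m, angles in rad, forces in N, time in s.
With the tool pointing down it reaches from about 0.275 to 0.85 m from the base axis. Payload 5.2 kg.
Tool frame: the origin (TCP) lies between the finger pads; the fingertips stand 19 mm ahead of it and the grasp point (between the pads) is the TCP (env.nose_length is the distance from the TCP to the fingertips, in m); z points along the fingers, y is the line along which they close (so a half turn about z gives the same grasp; the last joint's range is limited). The gripper opens to 85 mm and grips with 20 to 120 N. Pads are 22 mm wide; open, the fingers measure 114 mm over their backs; the gripper's body (76 mm by 85 mm) begins 54 mm behind the grasp point. The pads swing forward as they close: fully open they stand 13 mm farther back than shut.
Start: joints at [-1.545, 0.259, 1.535, -0, 1.348, -0.203], TCP at [0.125, -0.536, 0.25] pointing down, gripper open.
Joint ranges: [-3.14, 3.14], [-0.91, 2.08], [0.19, 2.58], [-1.22, 4.36], [0.22, 2.71], [-3.12, 3.12]. Speed limits (rad/s): [2.57, 2.57, 3.14, 3.14, 3.14, 3.14].

## Interface

Orientations are given as [roll, pitch, yaw] about the fixed x, y, z axes, in that order (R = Rz(yaw) Ry(pitch) Rx(roll)).
In Python, from workcell import env gives the robot as it stands. The module is installed in compiled form; this text tells all that it offers.
- The arm moves only by the tool drive_tool, never from a script. Its argument "targets" is one flat list of numbers, 7 for each row, row after row: the shift along the tool's x, y, z in mm, then the turn, a rotation vector about the tool's x, y, z in degrees, then the closure, from 0 (fully open) to 1 (shut). A call has 1 to 12 rows; each row shifts and turns the commanded pose from where the row before left it, along the tool's axes as they then stand; what a row does not reach is not made up. A row lasts 1/10 s, in which the tool goes at most 50 mm and 8.59 degrees, less where a joint would pass 70% of its speed; a pose out of reach is approached as far as the arm can. A call with a gripper value outside its range is refused whole. The fingers move at their own pace and stop on an object; "squeeze" is the grip in N (left out, the last holds). Time passes only in rows, so rows that do not move let the fingers close. It gives the time, the measured TCP pose, the force, the opening and the grip force at its end, in the units of the state.
- env.read_state(): the state, without advancing time (a new reading comes with each control period).
- env.snapshot(name): name is "scene" or "top" or "wrist"; returns the picture (420x560x3 uint8, red, green, blue); there is no depth.
- env.camera_model(name): a dict with "fov_y" (degrees; the focal length in pixels is half the picture's height over the tangent of half this angle, whatever the lens; pixels are square), "cx", "cy" (the principal point, pixels), "pose" (4x4, takes a point from camera to world coordinates); the wrist camera has in their place "T_tool_cam" (4x4, takes a point from camera to tool coordinates, whose origin is the TCP and whose axes are the flange's). Camera axes: x right, y down, z forward; pixel columns grow to the right and rows downward; lengths in m; the calibration is good to about 2 mm. The wrist camera is an equidistant fisheye: a pixel r from the principal point sees the ray r / f radians off the axis. A picture is of the moment at which its call begins: read the wrist's pose just before it. camera_model takes no time and is no camera call.
- env.hand_in(): hands the job in; it is judged then, once.
The state is a dict: "time": time; "joint_pos": joint angles; "joint_velocities": joint speeds; "tau": joint torques, N m; "tcp_pos": TCP position; "eef_rot": TCP orientation; "wrist_force": force on the tool from outside, world axes, zero at the start; "wrist_torque": the same for the moment, N m; "opening": finger opening in m; "grasp_force": force on a finger pad.
Only numpy, scipy, OpenCV 4.12 (cv2) and the standard library are available. Lean on these libraries where they do the work, as an engineer would, in place of code of your own. Each camera call takes 0.05 s, during which the arm holds its last target. There are 200 camera calls.

## Working session

There is one attempt and no reset: what is moved stays moved. The work goes in short steps, Python scripts to look and compute and a tool call to move; the robot and the scene stay as the last step left them, time stands still between calls to the robot, and variables do not carry over. Pictures are saved under pics/ and viewed, at most 11 in all, crops included, and the job is handed in when it is done.

Besides the shell and the picture viewer there is one more tool, called after "Request:" as name(argument=value, ...) on one line, values as JSON. drive_tool: Moves the arm, as the interface text tells. Its arguments: {"type":"object","properties":{"targets":{"type":"array"},"squeeze":{"type":"number"}},"required":["targets"]}

```bash
mkdir -p pics; cat > h.py <<'E'
import numpy as np, cv2
from workcell import env
from scipy.spatial.transform import Rotation as R
def save(n,f):
    im=env.snapshot(n); cv2.imwrite('pics/'+f,im[:,:,::-1]); return im
E
python3 - <<'E'
from h import *
print(env.read_state())
for n in ['scene','top','wrist']:
    print(n,env.camera_model(n))
a=save('scene','s0.png');b=save('top','t0.png');
E
```

```text
{'time': 0.0, 'joint_pos': array([-1.54479806e+00,  2.59376307e-01,  1.53604926e+00, -1.70506870e-05,
        1.34798597e+00, -2.02848946e-01]), 'joint_velocities': array([ 0.00072513, -0.00029771,  0.00090968,  0.00054347,  0.00127952,
        0.0013704 ]), 'tau': array([ 5.28693345e-04, -4.46023178e+01, -2.90565008e+01, -1.52248704e-04,
        1.20296184e-02,  8.97118412e-06]), 'tcp_pos': array([ 0.12474879, -0.53518077,  0.2494703 ]), 'eef_rot': array([-3.13980772e+00, -3.50150530e-04,  2.28850681e-01]), 'wrist_force': array([ 0.72468387,  0.24581157, -0.34763833]), 'wrist_torque': array([ 1.58860930e-02,  5.78434023e-02, -6.09663768e-05]), 'grasp_force': 0.0, 'opening': 0.08528545078551542}
scene {'fov_y': 50.36853444214245, 'cx': 277.6098824681646, 'cy': 219.4788258015678, 'pose': array([[ 0.39775146,  0.64247962, -0.65499139,  1.2452872 ],
       [ 0.91747112, -0.2834742 ,  0.27908624, -0.34722145],
       [-0.00636594, -0.71194264, -0.70220877,  0.8754092 ],
       [ 0.        ,  0.        ,  0.        ,  1.        ]])}
top {'fov_y': 52.23293278484395, 'cx': 285.2825756740696, 'cy': 201.99028765205713, 'pose': array([[ 0.028711  , -0.99126805,  0.1286986 ,  0.36051901],
       [-0.99957315, -0.0291676 , -0.00166406, -0.03871768],
       [ 0.00540336, -0.12859589, -0.99168236,  1.08933423],
       [ 0.        ,  0.        ,  0.        ,  1.        ]])}
wrist {'fov_y': 65.70646984690485, 'cx': 274.8172167537518, 'cy': 212.79524136132062, 'T_tool_cam': array([[-3.03376962e-04, -9.57270735e-01, -2.89193098e-01,
         7.38023620e-02],
       [ 9.99998669e-01,  1.73258829e-04, -1.62255658e-03,
         1.06123830e-04],
       [ 1.60333119e-03, -2.89193205e-01,  9.57269408e-01,
        -1.23288835e-01],
       [ 0.00000000e+00,  0.00000000e+00,  0.00000000e+00,
         1.00000000e+00]])}
```

View pics/s0.png

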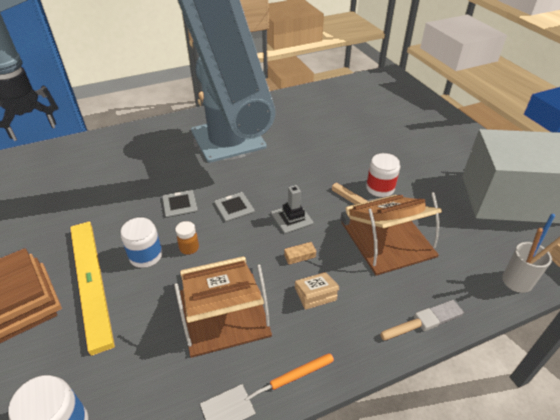

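View pics/t0.png

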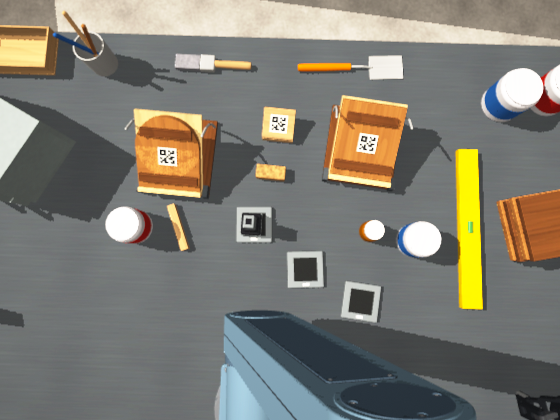

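Top view: the candidate pads are at (253,224), which holds the scanner, (305,269) and (361,301). Only the leftmost has the scanner, so I take that one. Candidate tags are the round-topped panel at (167,157), the square-topped panel at (368,144, not to be read) and the block at (279,124). In the scene view the scanner is at (293,205), the arched tag at about (388,206) and the block tag at (316,283).

```bash
cat >> h.py <<'E'
def ray(n,uv,T=None):
    c=env.camera_model(n); f=210/np.tan(np.radians(c['fov_y']/2))
    d=(np.array(uv,float)-[c['cx'],c['cy']])/f
    if n=='wrist':
        r=np.hypot(*d); v=np.array([*(d/r*np.sin(r)),np.cos(r)]); P=T@c['T_tool_cam']
    else:
        v=np.array([*d,1]); P=c['pose']
    v=P[:3,:3]@v; return P[:3,3],v/np.linalg.norm(v)
def onz(n,uv,z,T=None):
    o,v=ray(n,uv,T); return o+v*(z-o[2])/v[2]
def cross(rays):
    A=sum(np.eye(3)-np.outer(v,v) for o,v in rays); b=sum((np.eye(3)-np.outer(v,v))@o for o,v in rays)
    p=np.linalg.solve(A,b); return p,[np.linalg.norm(np.cross(p-o,v)) for o,v in rays]
def tool():
    s=env.read_state(); T=np.eye(4); T[:3,:3]=R.from_euler('xyz',s['eef_rot']).as_matrix(); T[:3,3]=s['tcp_pos']; return T
E
python3 - <<'E'
from h import *
print('scanner top',onz('top',(249,218),.098+.01),'pad',onz('top',(254,225),.01))
for n,a,b in [('arched',(167,157),(388,206)),('block',(279,124),(316,283)),('flat',(368,144),(218,281))]:
    print(n,cross([ray('top',a),ray('scene',b)]))
t=cv2.imread('pics/t0.png')[60:280,90:310]; s=cv2.imread('pics/s0.png')[170:320,250:450]
cv2.imwrite('pics/c0.png',np.hstack([cv2.resize(t,(400,400),interpolation=2),cv2.resize(s[:, :150],(400,400),interpolation=2)]))
E
```

```text
scanner top [0.44833976 0.04191199 0.108     ] pad [0.43977297 0.03666195 0.01      ]
arched (array([0.587865  , 0.24126868, 0.09661663]), [np.float64(0.0011742202074703726), np.float64(0.001174220207470417)])
block (array([ 0.69527756, -0.01814437,  0.04044274]), [np.float64(0.0008014322184973309), np.float64(0.0008014322184972677)])
flat (array([ 0.63642085, -0.23310509,  0.09050089]), [np.float64(0.0014187890266506684), np.float64(0.0014187890266506823)])
```

View pics/c0.png

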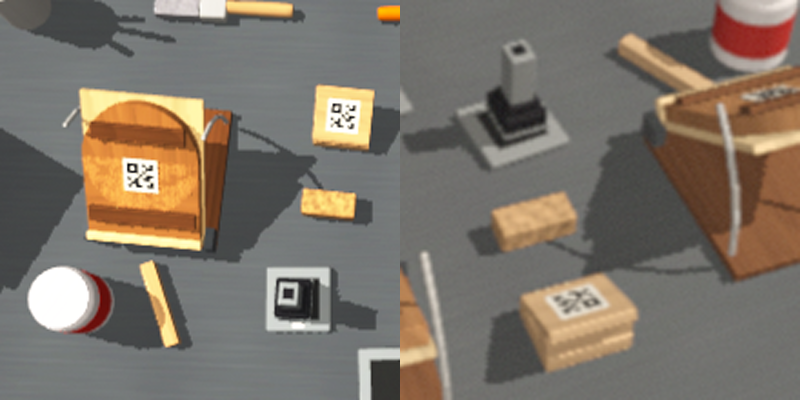

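The crop confirms the choice: the scanner stands nose down on the leftmost pad, with the round-topped panel on the left and the block tag readable. I'll go over the area for a wrist look.

Request:
drive_tool(targets=[32,-33,-8,0,0,0,0,32,-33,-8,0,0,0,0,32,-33,-8,0,0,0,0,32,-33,-8,0,0,0,0,32,-33,-8,0,0,0,0,32,-33,-8,0,0,0,0,32,-33,-8,0,0,0,0,32,-33,-8,0,0,0,0,32,-33,-8,0,0,0,0,32,-33,-8,0,0,0,0,32,-33,-8,0,0,0,0,32,-33,-8,0,0,0,0])

```text
time: 1.3
tcp_pos: [0.4093, -0.0609, 0.3465]
eef_rot: [3.141, 0.0, 0.229]
wrist_force: [1.4, -0.7, 1.0]
opening: 0.0853
grasp_force: 0.0
```

Request:
drive_tool(targets=[30,-30,0,0,0,0,0,30,-30,0,0,0,0,0,30,-30,0,0,0,0,0,30,-28,0,0,0,0,0,0,0,0,0,0,6.5,0,0,0,0,0,0,6.5,0,0,0,0,0,0,0,0,0,0,0,0,0,0,0])

```text
time: 2.1
tcp_pos: [0.4989, 0.0792, 0.346]
eef_rot: [3.142, 0.001, 0.005]
wrist_force: [-0.8, 0.5, 0.5]
opening: 0.0854
grasp_force: 0.0
```

```bash
python3 - <<'E'
from h import *
s=env.read_state();print(s['time'],s['tcp_pos'],s['eef_rot'],s['joint_pos'])
T=tool();np.save('T1.npy',T);im=save('wrist','w1.png')
E
```

```text
2.1 [0.49885813 0.07921728 0.34602659] [3.14158327e+00 6.56735817e-04 4.89063646e-03] [-6.36378927e-02  1.28918048e-01  1.46596198e+00 -5.43479785e-05
  1.54736717e+00  1.50226909e+00]
```

View pics/w1.png

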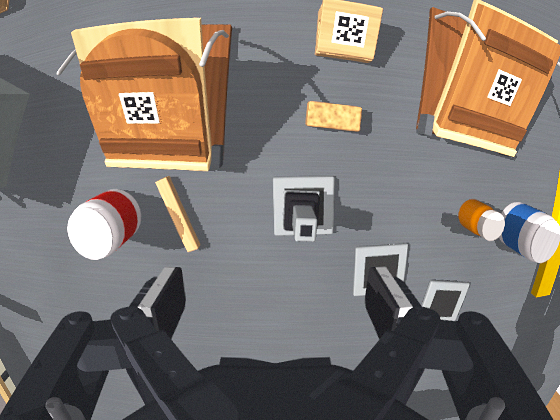

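Wrist view: scanner top at (306,230) on its pad at (304,206), arched tag at (140,107), block tag at (350,30), flat tag at (505,88). Now I'll measure the pad, the scanner top and its yaw from masks.

```bash
cat >> h.py <<'E'
def und(n,pts,T=None): return np.array([ray(n,p,T)[1] for p in pts])
def tagquad(im,uv,win=45):
    """corners (px, subpixel) of the white tag near uv: min-area quad of white+black blob"""
    u,v=map(int,uv);x0,y0=max(u-win,0),max(v-win,0);c=im[y0:v+win,x0:u+win]
    c=cv2.resize(c,None,fx=4,fy=4,interpolation=cv2.INTER_CUBIC)
    hsv=cv2.cvtColor(c,cv2.COLOR_RGB2HSV)
    m=((hsv[...,1]<60)&(hsv[...,2]>150)).astype(np.uint8)*255
    m=cv2.morphologyEx(m,cv2.MORPH_OPEN,np.ones((3,3)))
    m=cv2.morphologyEx(m,cv2.MORPH_CLOSE,np.ones((25,25)))
    cs,_=cv2.findContours(m,cv2.RETR_EXTERNAL,cv2.CHAIN_APPROX_NONE)
    q=np.array([4*(u-x0),4*(v-y0)],float)
    k=max([k for k in cs if cv2.pointPolygonTest(k,tuple(q),True)>-20],key=cv2.contourArea)
    h=cv2.convexHull(k);a=cv2.approxPolyN(h,4)[0].astype(float) if hasattr(cv2,'approxPolyN') else cv2.boxPoints(cv2.minAreaRect(k))
    return (a+.5)/4-.5+[x0,y0]
E
python3 - <<'E'
from h import *
T=np.load('T1.npy');im=cv2.imread('pics/w1.png')[:,:,::-1].copy()
# pad corners by mask: light grey plate
hsv=cv2.cvtColor(im,cv2.COLOR_RGB2HSV);m=((hsv[...,1]<40)&(hsv[...,2]>140)).astype(np.uint8)
roi=np.zeros_like(m);roi[165:250,262:345]=1;m*=roi
ys,xs=np.nonzero(m);k=np.array(np.c_[xs,ys],np.int32)
P=np.array([onz('wrist',p,.01,T)[:2] for p in cv2.convexHull(k)[:,0]],np.float32)
print('pad hull',cv2.minAreaRect((P*1000)))
# scanner top : look at values
print(im[205:246,306].mean(1).astype(int)); print(im[230,285:330].mean(1).astype(int))
print(onz('wrist',(305,230),.108,T))
for n,uv in [('arched',(140,107)),('block',(350,30)),('flat',(505,88))]:
    q=tagquad(im,uv);print(n,q.round(1).tolist())
c=cv2.resize(im[165:255,255:355],None,fx=6,fy=6,interpolation=2);cv2.imwrite('pics/c1.png',c[:,:,::-1])
E
```

```text
pad hull ((440.70306396484375, 35.19686508178711), (127.45024108886719, 130.96054077148438), 89.90361022949219)
[ 73 106 110 112 110 111 112 111 110 112 113 112 111 157 196 213 216 215
 220 216 118  48  51  54  54  53  55  52  55  54  47 122 208 216 216 192
 121 127 136 134 138]
[166 121 108 109  82  70  65  66 138 145 202 224 219 219 224 124  48  52
  53  52  55  53  52  54  56  53  42 207 220 219 158 117 218 217 211 211
 214 215 215 205 208 207 213 214 212]
[0.44211078 0.04374647 0.108     ]
arched [[159.1, 122.9], [126.4, 123.1], [117.9, 92.6], [152.6, 91.4]]
block [[369.1, 15.9], [363.4, 47.6], [330.4, 42.4], [335.1, 10.4]]
flat [[521.9, 78.6], [509.9, 105.9], [486.6, 97.1], [498.1, 68.4]]
```

View pics/c1.png

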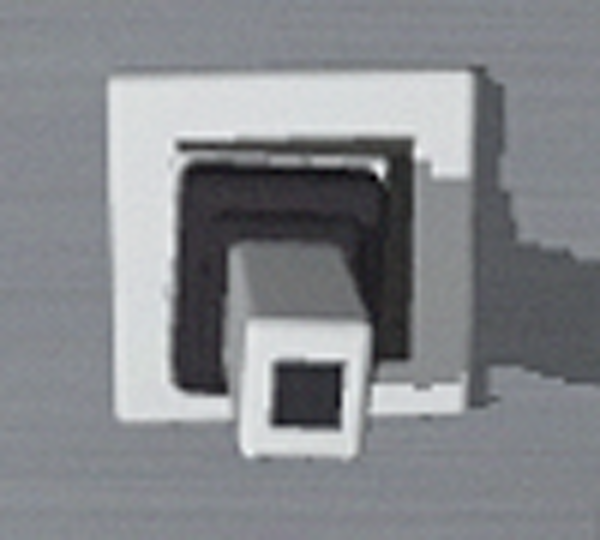

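```bash
python3 - <<'E'
from h import *
T=np.load('T1.npy')
for n,c,z in [('pad',[(110,75),(475,70),(467,412),(117,420)],.01),('top',[(245,321),(371,320),(358,457),(242,455)],.108),('head',[(180,165),(378,172)],.03)]:
    P=np.array([onz('wrist',np.array(p)/6-.4+[255,165],z,T)[:2] for p in c])
    d=np.diff(np.r_[P,P[:1]],axis=0)*1000
    print(n,P.mean(0).round(4),np.linalg.norm(d,axis=1).round(1),np.degrees(np.arctan2(d[:,1],d[:,0])).round(1))
C=T@env.camera_model('wrist')['T_tool_cam']
for n,q in [('arched',[[159.1, 122.9], [126.4, 123.1], [117.9, 92.6], [152.6, 91.4]]),('block',[[369.1, 15.9], [363.4, 47.6], [330.4, 42.4], [335.1, 10.4]])]:
    v=und('wrist',q,T)@C[:3,:3]; a=v[:,:2]/v[:,2:]
    obj=np.array([[-1,1,0],[1,1,0],[1,-1,0],[-1,-1,0]],float)*.022
    r=cv2.solvePnPGeneric(obj,a,np.eye(3),None,flags=cv2.SOLVEPNP_IPPE)
    for rv,t,e in zip(r[1],r[2],r[3]):
        nrm=C[:3,:3]@cv2.Rodrigues(rv)[0][:,2];
        print(n,(C[:3,:3]@t[:,0]+C[:3,3]).round(4),nrm.round(3),e)
E
```

```text
pad [0.4442 0.0374] [88.1 87.9 88.8 87.9] [ -88.5 -178.2   91.5    1.3]
top [0.4428 0.0434] [24.7 28.8 23.3 28.1] [-89.3 177.4  88.9   0.2]
head [0.469  0.0431] [46.2 46.2] [-91.6  88.4]
arched [0.5894 0.2376 0.1088] [-0.565  0.043  0.824] [0.0001606]
arched [0.5903 0.2365 0.1095] [ 0.501 -0.653  0.568] [0.00256812]
block [ 0.6915 -0.0141  0.0577] [-0.439  0.031  0.898] [0.00030086]
block [ 0.6919 -0.0137  0.0578] [-0.086  0.381  0.92 ] [0.00086157]
```

Measured: scanner at (0.443, 0.043), yaw about 0, 26 mm side along y; pad at (0.443, 0.037). The sizes match those given. I'll grasp now.

Request:
drive_tool(targets=[-28,18,30,0,0,0,0,-28,18,30,0,0,0,0,0,0,45,0,0,0,0,0,0,45,0,0,0,0,0,0,45,0,0,0,0,0,0,40,0,0,0,0,0,0,20,0,0,0,0,0,0,9,0,0,0,0,0,0,0,0,0,0,0], squeeze=40)

```text
time: 3.05
tcp_pos: [0.4426, 0.0429, 0.0817]
eef_rot: [-3.141, 0.002, 0.002]
wrist_force: [-0.6, -0.8, 0.5]
opening: 0.0851
grasp_force: 0.0
```

Request:
drive_tool(targets=[0,0,0,0,0,0,1,0,0,0,0,0,0,1,0,0,0,0,0,0,1,0,0,0,0,0,0,1,0,0,0,0,0,0,1,0,0,0,0,0,0,1], squeeze=40)

```text
time: 3.65
tcp_pos: [0.4437, 0.0431, 0.083]
eef_rot: [3.141, -0.001, 0.002]
wrist_force: [-0.9, -0.0, 6.7]
opening: 0.0256
grasp_force: 45.9
```

Request:
drive_tool(targets=[0,0,-15,0,0,0,1,0,0,-30,0,0,0,1,0,0,-40,0,0,0,1,0,0,-40,0,0,0,1,4,-22,-40,0,0,0,1,4,-22,-40,0,0,0,1,4,-22,-12,0,0,0,1,4,-20,0,0,0,0,1,0,0,0,0,0,0,1,0,0,0,0,0,0,1])

```text
time: 4.65
tcp_pos: [0.4584, 0.1292, 0.2987]
eef_rot: [3.141, 0.002, 0.003]
wrist_force: [-0.7, -0.6, -1.3]
opening: 0.0261
grasp_force: 45.0
```

```bash
python3 - <<'E'
from h import *
s=env.read_state();print(s['time'],s['tcp_pos'],s['eef_rot'],s['opening'],s['wrist_force'])
T=tool();np.save('T2.npy',T);im=save('wrist','w2.png')
E
```

```text
4.65 [0.45837337 0.12923401 0.29867903] [3.14106463e+00 1.54359472e-03 3.26907681e-03] 0.02605254727736836 [-0.69995593 -0.5686201  -1.27422829]
```

View pics/w2.png

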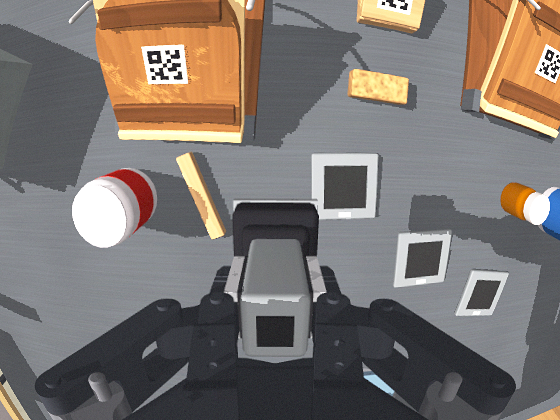

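The scanner is held straight and centred; the pad is free at (345,186), the arched tag at (165,64). I'll tilt towards the round-topped panel, staying back, for a closer look.

Request:
drive_tool(targets=[-8,-39,10,0,0,0,1,-8,-39,15,0,0,0,1,-8,-38,15,0,0,0,1,0,0,10,0,8.25,0,1,0,0,5,0,8.25,0,1,0,0,0,0,8.25,0,1,0,0,0,0,8.25,0,1,0,0,0,0,0,0,1,0,0,0,0,0,0,1])

```text
time: 5.6
tcp_pos: [0.4349, 0.2446, 0.2441]
eef_rot: [3.14, -0.572, 0.003]
wrist_force: [1.1, 1.0, -0.5]
opening: 0.0256
grasp_force: 45.0
```

```bash
python3 - <<'E'
from h import *
s=env.read_state();print(s['time'],s['tcp_pos'],s['eef_rot'],s['joint_pos'])
T=tool();np.save('T3.npy',T);im=save('wrist','w3.png')
E
```

```text
5.6 [0.43494294 0.24460635 0.24409788] [ 3.14004935e+00 -5.72261915e-01  3.00260018e-03] [ 0.44761153 -0.05532555  2.0481991  -0.39193657  0.66037165  2.26740855]
```

View pics/w3.png

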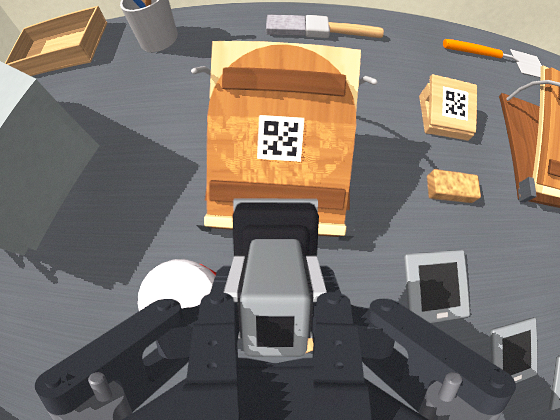

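The view shows the arched tag at (282,138) seen square-on, the block tag at (455,103), and the pad at (437,285). I'll fit the tag poses (level y, 44 mm) to the corners across the wrist views.

```bash
cat >> h.py <<'E'
from scipy.optimize import least_squares
def fit(obs,x0):
    """obs: (T,quad px). params: pos, yaw, slope -> tag pose"""
    C=[(T@env.camera_model('wrist')['T_tool_cam'],und('wrist',q,T)) for T,q in obs]
    def rot(p): return R.from_euler('ZY',[p[3],-p[4]]).as_matrix()
    L=np.array([[-1,1,0],[1,1,0],[1,-1,0],[-1,-1,0]])*.022
    def res(p):
        W=L@rot(p).T+p[:3];o=[]
        for c,v in C:
            d=W-c[:3,3];d/=np.linalg.norm(d,axis=1)[:,None]
            # match each observed corner to nearest model corner
            i=np.argmin(((v[:,None]-d[None])**2).sum(-1),1); o.append((v-d[i]).ravel())
        return np.concatenate(o)*325
    r=least_squares(res,x0); return r.x,rot(r.x),np.sqrt((r.fun**2).mean())
E
python3 - <<'E'
from h import *
im={i:cv2.imread(f'pics/w{i}.png')[:,:,::-1].copy() for i in (1,2,3)};T={i:np.load(f'T{i}.npy') for i in (1,2,3)}
for n,px,x0 in [('arched',{1:(140,107),2:(165,64),3:(282,138)},[.589,.238,.105,0,.55]),('block',{1:(350,30),3:(455,103)},[.69,-.015,.05,0,.436])]:
    ob={i:(T[i],tagquad(im[i],p)) for i,p in px.items()}
    for i in ob: print(i,ob[i][1].round(1).tolist())
    for sel in ([list(ob)]+[[i] for i in ob]):
        x,Rm,e=fit([ob[i] for i in sel],x0);print(n,sel,x[:3].round(4),np.degrees(x[3:]).round(1),'rms px',e.round(2))
    x,Rm,e=fit(list(ob.values()),x0); np.save(n+'.npy',x)
    g=x[:3]+Rm[:,2]*.162; Tt=T[3]
    print(' goal TCP',g.round(4),'shift in tool mm',(Tt[:3,:3].T@(g-Tt[:3,3])*1000).round(1))
# pad in w2
P=np.array([onz('wrist',p,.01,T[2]) for p in [(312,154),(377,153),(379,218),(314,219)]])
print('pad w2',P.mean(0),np.linalg.norm(np.diff(P,axis=0),axis=1), P[1]-P[0])
E
```

```text
1 [[159.1, 122.9], [126.4, 123.1], [117.9, 92.6], [152.6, 91.4]]
2 [[187.9, 83.1], [147.6, 83.9], [140.6, 46.1], [183.4, 43.6]]
3 [[304.1, 117.4], [300.4, 161.4], [256.6, 158.4], [258.6, 114.4]]
arched [1, 2, 3] [0.5895 0.24   0.1026] [-3.6 33.6] rms px 0.28
arched [1] [0.5894 0.2375 0.1086] [-3.6 34.6] rms px 0.04
arched [2] [0.5885 0.2381 0.1081] [-3.6 34.8] rms px 0.05
arched [3] [0.5864 0.2401 0.1074] [-4.2 37.1] rms px 0.07
 goal TCP [0.5    0.2457 0.2375] shift in tool mm [51.1 -1.  40.8]
1 [[369.1, 15.9], [363.4, 47.6], [330.4, 42.4], [335.1, 10.4]]
3 [[468.4, 91.1], [467.4, 120.9], [441.4, 115.6], [442.4, 85.4]]
block [1, 3] [ 0.6957 -0.0177  0.0422] [-4.7 25.9] rms px 0.47
block [1] [ 0.6913 -0.0144  0.0578] [-4.6 25.9] rms px 0.06
block [3] [ 0.6857 -0.0078  0.0549] [-4.3 26.4] rms px 0.04
 goal TCP [ 0.6252 -0.0119  0.188 ] shift in tool mm [128.9 256.9 150.2]
pad w2 [0.44310693 0.03527363 0.01      ] [0.08647658 0.08984655 0.09114061] [ 0.00374444 -0.08639548  0.        ]
```

```bash
sed -i 's/W=L@rot(p).T+p\[:3\]/W=p[5]*L@rot(p).T+p[:3]/' h.py
python3 - <<'E'
from h import *
im={i:cv2.imread(f'pics/w{i}.png')[:,:,::-1].copy() for i in (1,2,3)};T={i:np.load(f'T{i}.npy') for i in (1,2,3)}
for n,px,x0 in [('arched',{1:(140,107),2:(165,64),3:(282,138)},[.589,.238,.105,0,.55,1]),('block',{1:(350,30),3:(455,103)},[.69,-.015,.05,0,.436,1])]:
    ob=[(T[i],tagquad(im[i],p)) for i,p in px.items()]
    x,Rm,e=fit(ob,x0);print(n,x.round(4),np.degrees(x[3:5]).round(1),'rms px',e.round(2)); np.save(n+'.npy',x)
    c=cross([ray('wrist',q.mean(0),t) for t,q in ob]);print(' centre rays',c)
    g=x[:3]+Rm[:,2]*.162; Tt=T[3]
    print(' goal TCP',g.round(4),'shift in tool mm',(Tt[:3,:3].T@(g-Tt[:3,3])*1000).round(1))
    Rg=np.c_[Rm[:,0],-Rm[:,1],-Rm[:,2]]; print(' turn deg',np.degrees(R.from_matrix(Tt[:3,:3].T@Rg).as_rotvec()).round(1))
E
```

```text
arched [ 0.5896  0.2401  0.1021 -0.0668  0.6096  1.0186] [-3.8 34.9] rms px 0.14
 centre rays (array([0.59007476, 0.24005793, 0.10119671]), [np.float64(0.00019157364775782742), np.float64(7.970443547008364e-05), np.float64(0.00015641408799834557)])
 goal TCP [0.497  0.2463 0.2349] shift in tool mm [47.2 -1.6 41.3]
 turn deg [-2.1  2.1  3.3]
block [ 0.6961 -0.0182  0.0412 -0.078   0.4579  1.041 ] [-4.5 26.2] rms px 0.06
 centre rays (array([ 0.6964247 , -0.01807905,  0.04027673]), [np.float64(8.009386501027122e-05), np.float64(8.009386501025905e-05)])
 goal TCP [ 0.6247 -0.0126  0.1865] shift in tool mm [127.7 257.5 151.2]
 turn deg [-2.2 -6.6  4. ]
```

The two measurements agree: arched tag (0.590, 0.240, 0.102) at 34.9° slope, block tag (0.696, −0.018, 0.041) at about 26°. Going to read the arched tag.

Request:
drive_tool(targets=[24,-1,0,0,0,0,1,23,-1,20,0,0,0,1,0,0,15,0,0,0,1,0,0,6,-2.1,2.1,3.3,1,0,0,0,0,0,0,1,0,0,0,0,0,0,1,0,0,0,0,0,0,1])

```text
time: 6.35
tcp_pos: [0.4981, 0.2473, 0.2365]
eef_rot: [-3.139, -0.613, -0.067]
wrist_force: [0.4, 0.8, -0.8]
opening: 0.0255
grasp_force: 45.0
```

```bash
cat >> h.py <<'E'
def err(n):
    x=np.load(n+'.npy');Rm=R.from_euler('ZY',[x[3],-x[4]]).as_matrix();T=tool()
    g=x[:3]+Rm[:,2]*.162;Rg=np.c_[Rm[:,0],-Rm[:,1],-Rm[:,2]]
    print('shift mm',(T[:3,:3].T@(g-T[:3,3])*1000).round(1),'turn',np.degrees(R.from_matrix(T[:3,:3].T@Rg).as_rotvec()).round(2))
E
python3 - <<'E'
from h import *
err('arched')
T=tool();im=save('wrist','w4.png');np.save('T4.npy',T);s=env.read_state();print(s['time'],s['opening'])
x=np.load('arched.npy');C=T@env.camera_model('wrist')['T_tool_cam']
p=C[:3,:3].T@(x[:3]-C[:3,3]);print('tag predicted px',p[:2]/np.hypot(*p[:2])*np.arctan2(np.hypot(*p[:2]),p[2])*325+[274.8,212.8])
E
```

```text
shift mm [-1.8  1.1  0.7] turn [-0.14 -0.17  0.01]
6.4 0.02544984951722078
tag predicted px [276.76597668 201.59802644]
```

View pics/w4.png

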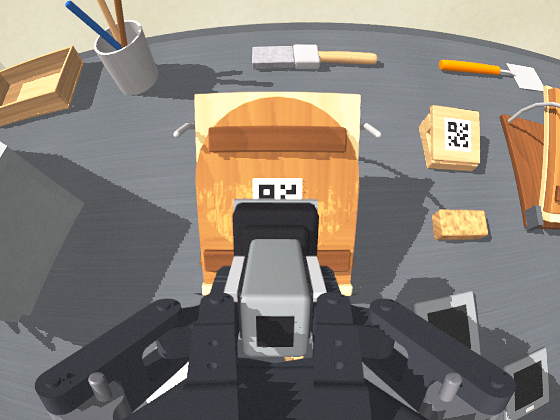

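The tag is half hidden behind the head, centred laterally at (278,190). A small correction and then a hold of about 2.6 s.

Request:
drive_tool(targets=[-1,1,1,0,0,0,1,0,0,0,0,0,0,1,0,0,0,0,0,0,1,0,0,0,0,0,0,1,0,0,0,0,0,0,1,0,0,0,0,0,0,1,0,0,0,0,0,0,1,0,0,0,0,0,0,1,0,0,0,0,0,0,1,0,0,0,0,0,0,1,0,0,0,0,0,0,1,0,0,0,0,0,0,1])

```text
time: 7.6
tcp_pos: [0.4969, 0.2463, 0.2342]
eef_rot: [-3.139, -0.613, -0.068]
wrist_force: [0.3, 0.8, -1.0]
opening: 0.0257
grasp_force: 45.0
```

Request:
drive_tool(targets=[0,0,0,0,0,0,1,0,0,0,0,0,0,1,0,0,0,0,0,0,1,0,0,0,0,0,0,1,0,0,0,0,0,0,1,0,0,0,0,0,0,1,0,0,0,0,0,0,1,0,0,0,0,0,0,1,0,0,0,0,0,0,1,0,0,0,0,0,0,1,0,0,0,0,0,0,1,0,0,0,0,0,0,1])

```text
time: 8.8
tcp_pos: [0.4969, 0.2463, 0.2342]
eef_rot: [-3.139, -0.613, -0.068]
wrist_force: [0.2, 0.3, -1.2]
opening: 0.0257
grasp_force: 45.0
```

Request:
drive_tool(targets=[0,0,0,0,0,0,1,0,0,0,0,0,0,1,0,0,0,0,0,0,1,0,0,0,0,0,0,1,0,0,0,0,0,0,1,0,0,0,0,0,0,1])

```text
time: 9.4
tcp_pos: [0.4969, 0.2463, 0.2342]
eef_rot: [-3.139, -0.613, -0.068]
wrist_force: [0.4, -0.3, -1.1]
opening: 0.0254
grasp_force: 45.0
```

```bash
python3 - <<'E'
from h import *
err('arched');err('block');s=env.read_state();print(s['time'],s['joint_pos'])
E
```

```text
shift mm [ 0.5 -0.1 -0.5] turn [-0.11 -0.17 -0.04]
shift mm [ 91.3 249.9 121.8] turn [-0.44 -8.86  0.52]
9.4 [ 0.42280467  0.05894112  1.98235289 -0.49422237  0.60239873  2.40024671]
```

Request:
drive_tool(targets=[0,0,-30,0,0,0,1,0,25,-20,0,0,0,1,10,45,0,0,0,0,1,10,45,10,0,0,0,1,10,45,20,0,-4.4,0,1,10,45,20,0,-4.4,0,1,5,45,20,0,0,0,1,0,0,20,0,0,0,1,0,0,0,0,0,0,1,0,0,0,0,0,0,1])

```text
time: 10.4
tcp_pos: [0.5314, 0.0013, 0.223]
eef_rot: [-3.141, -0.466, -0.068]
wrist_force: [-0.6, 0.0, -1.6]
opening: 0.0256
grasp_force: 45.0
```

```bash
python3 - <<'E'
from h import *
err('block')
T=tool();im=save('wrist','w5.png');np.save('T5.npy',T)
x=np.load('block.npy');C=T@env.camera_model('wrist')['T_tool_cam']
p=C[:3,:3].T@(x[:3]-C[:3,3]);px=p[:2]/np.hypot(*p[:2])*np.arctan2(np.hypot(*p[:2]),p[2])*325+[274.8,212.8];print('pred px',px)
q=tagquad(im,px);print(q.tolist())
ims={i:cv2.imread(f'pics/w{i}.png')[:,:,::-1].copy() for i in (1,3)}
ob=[(np.load(f'T{i}.npy'),tagquad(ims[i],p)) for i,p in [(1,(350,30)),(3,(455,103))]]+[(T,q)]
x,Rm,e=fit(ob,x);print(x.round(4),np.degrees(x[3:5]),e);print(cross([ray('wrist',q.mean(0),t) for t,q in ob]))
np.save('block.npy',x);err('block')
E
```

```text
shift mm [67.7  7.6 74.8] turn [-0.3  -0.45  0.54]
pred px [282.90232258 123.85303666]
[[303.875, 103.625], [303.375, 144.625], [261.625, 144.125], [262.375, 102.875]]
[ 0.6962 -0.0181  0.0412 -0.0804  0.4508  1.0396] [-4.60518242 25.83019245] 0.08963473200211125
(array([ 0.69651593, -0.01806101,  0.04017272]), [np.float64(0.0001453512619115275), np.float64(8.821833696724865e-05), np.float64(0.00010518417215795747)])
shift mm [68.2  8.2 75.6] turn [-0.38 -0.95  0.74]
```

View pics/w5.png

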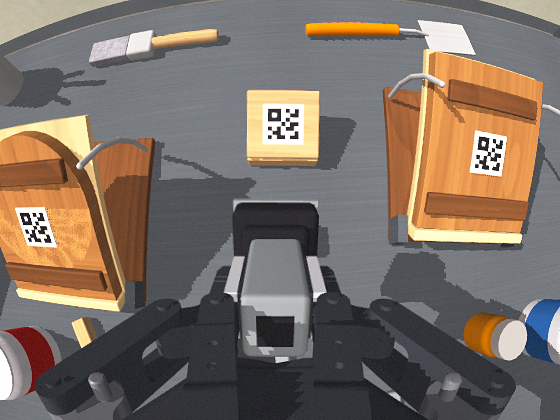

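The block tag is clear at (283,124). Closing in and holding.

Request:
drive_tool(targets=[30,4,20,0,-1.1,0,1,30,4,25,0,0,0,1,9,1,21,0,0,0.7,1,0,0,9,0,0,0,1,0,0,0,0,0,0,1,0,0,0,0,0,0,1,0,0,0,0,0,0,1])

```text
time: 11.15
tcp_pos: [0.6254, -0.0135, 0.1875]
eef_rot: [-3.136, -0.449, -0.08]
wrist_force: [0.0, 0.4, -1.4]
opening: 0.0254
grasp_force: 45.0
```

```bash
python3 - <<'E'
from h import *
err('block')
E
```

```text
shift mm [ 0.1 -1.1  0.6] turn [-0.35  0.08  0.03]
```

Request:
drive_tool(targets=[0.5,-1,0.5,0,0,0,1,0,0,0,0,0,0,1,0,0,0,0,0,0,1,0,0,0,0,0,0,1,0,0,0,0,0,0,1,0,0,0,0,0,0,1,0,0,0,0,0,0,1,0,0,0,0,0,0,1,0,0,0,0,0,0,1,0,0,0,0,0,0,1,0,0,0,0,0,0,1,0,0,0,0,0,0,1])

```text
time: 12.35
tcp_pos: [0.6267, -0.0133, 0.1861]
eef_rot: [-3.136, -0.448, -0.081]
wrist_force: [-0.2, 0.6, -1.2]
opening: 0.0258
grasp_force: 45.0
```

Request:
drive_tool(targets=[0,0,0,0,0,0,1,0,0,0,0,0,0,1,0,0,0,0,0,0,1,0,0,0,0,0,0,1,0,0,0,0,0,0,1,0,0,0,0,0,0,1,0,0,0,0,0,0,1,0,0,0,0,0,0,1,0,0,0,0,0,0,1,0,0,0,0,0,0,1,0,0,0,0,0,0,1,0,0,0,0,0,0,1])

```text
time: 13.55
tcp_pos: [0.6266, -0.0134, 0.1861]
eef_rot: [-3.136, -0.448, -0.081]
wrist_force: [-0.0, -0.2, -1.7]
opening: 0.0255
grasp_force: 45.0
```

Request:
drive_tool(targets=[0,0,0,0,0,0,1,0,0,0,0,0,0,1,0,0,0,0,0,0,1,0,0,0,0,0,0,1,0,0,0,0,0,0,1,0,0,0,0,0,0,1])

```text
time: 14.15
tcp_pos: [0.6266, -0.0134, 0.1861]
eef_rot: [-3.136, -0.448, -0.081]
wrist_force: [-0.2, -0.2, -0.9]
opening: 0.0254
grasp_force: 45.0
```

```bash
python3 - <<'E'
from h import *
err('block');print(env.read_state()['time'])
Tt=tool();g=np.array([.385,.035,.28])
print((Tt[:3,:3].T@(g-Tt[:3,3])*1000).round(1),np.degrees(R.from_matrix(Tt[:3,:3].T@np.diag([1,-1,-1.])).as_rotvec()).round(2))
E
```

```text
shift mm [-0.4 -0.9 -1.2] turn [-0.33  0.15 -0.04]
14.15
[-179.9  -29.8 -190.5] [  0.7  -25.68  -4.49]
```

Request:
drive_tool(targets=[-30,-5,-32,0,0,0,1,-30,-5,-32,0,0,0,1,-30,-5,-32,0,0,0,1,-30,-5,-32,0,0,0,1,-30,-5,-32,0,0,0,1,-30,-5,-31,0,0,0,1,0,0,0,0.2,-8.4,-1.5,1,0,0,0,0.2,-8.4,-1.5,1,0,0,0,0.2,-8.4,-1.5,1,0,0,0,0,-0.5,0,1,0,0,0,0,0,0,1,0,0,0,0,0,0,1])

```text
time: 15.35
tcp_pos: [0.3839, 0.0355, 0.2799]
eef_rot: [3.14, -0.0, -0.0]
wrist_force: [-0.9, 0.4, -1.5]
opening: 0.0255
grasp_force: 45.0
```

```bash
python3 - <<'E'
from h import *
T=tool();im=save('wrist','w6.png');np.save('T6.npy',T);print(T.round(4))
hsv=cv2.cvtColor(im,cv2.COLOR_RGB2HSV);m=((hsv[...,1]<45)&(hsv[...,2]>150)).astype(np.uint8)
C=T@env.camera_model('wrist')['T_tool_cam']
p=C[:3,:3].T@(np.array([.443,.036,.01])-C[:3,3]);px=p[:2]/np.hypot(*p[:2])*np.arctan2(np.hypot(*p[:2]),p[2])*325+[274.8,212.8];print('pred px',px)
E
```

```text
[[ 1.000e+00 -3.000e-04  5.000e-04  3.839e-01]
 [-2.000e-04 -1.000e+00 -1.700e-03  3.550e-02]
 [ 5.000e-04  1.700e-03 -1.000e+00  2.799e-01]
 [ 0.000e+00  0.000e+00  0.000e+00  1.000e+00]]
pred px [274.45934454 129.62182305]
```

View pics/w6.png

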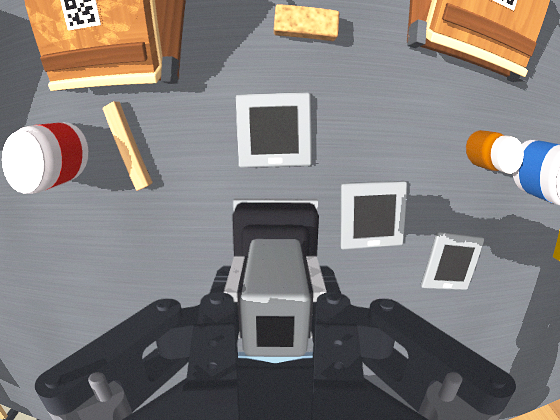

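The pad is free, with corners (236,96), (309,94), (313,164) and (240,166).

```bash
python3 - <<'E'
from h import *
T=np.load('T6.npy');im=cv2.imread('pics/w6.png')[:,:,::-1].copy()
hsv=cv2.cvtColor(im,cv2.COLOR_RGB2HSV);m=((hsv[...,1]<40)&(hsv[...,2]>175)).astype(np.uint8)
m[:85]=0;m[180:]=0;m[:,:225]=0;m[:,325:]=0
n,l,st,_=cv2.connectedComponentsWithStats(m);k=1+np.argmax(st[1:,4]);ys,xs=np.nonzero(l==k)
q=cv2.approxPolyN(cv2.convexHull(np.c_[xs,ys].astype(np.int32)),4)[0]
P=np.array([onz('wrist',p,.01,T)[:2] for p in q]);d=np.diff(np.r_[P,P[:1]],axis=0)
print(q.tolist(),P.mean(0),np.linalg.norm(d,axis=1),np.degrees(np.arctan2(d[:,1],d[:,0])))
# where is the head? front nose edge px ~ (234..318, 201) at TCP z+72
z=T[2,3]-.072
for u in (234,318): print(onz('wrist',(u,201),z,T)[:2]-T[:2,3])
E
```

```text
[[238, 166], [234, 94], [309, 92], [310, 164]] [0.44395378 0.03810346] [0.08812196 0.08932052 0.08783811 0.08807126] [   2.29871022  -88.60929385 -178.51355044   91.56824735]
[0.02248704 0.02557348]
[ 0.02246355 -0.02687232]
```

```bash
python3 - <<'E'
from h import *
T=np.load('T6.npy');T1=np.load('T1.npy')
print('top square in hand',onz('wrist',(275,332),T[2,3]+.026,T)[:2]-T[:2,3])
print('nose front at start', [onz('wrist',np.array(p)/6-.4+[255,165],z,T1)[:2] for p in [(183,155),(383,160)] for z in (.010,.015)])
print('top square start',onz('wrist',np.array((309,394))/6-.4+[255,165],.108,T1)[:2])
E
```

```text
top square in hand [-1.74117997e-03  3.60683757e-05]
nose front at start [array([0.46741362, 0.06489028]), array([0.46856062, 0.06504867]), array([0.46659956, 0.01622677]), array([0.46775542, 0.01691495])]
top square start [0.44177348 0.0424253 ]
```

The scanner sits straight in the hand, about 1.5 mm behind the TCP along tool x. Pad centre is (0.444, 0.037).

Request:
drive_tool(targets=[30,-1,20,0,0,0,1,31,-1,20,0,0,0,1,0,0,40,0,0,0,1,0,0,40,0,0,0,1,0,0,35,0,0,0,1,0,0,20,0,0,0,1,0,0,10,0,0,0,1,0,0,5,0,0,0,1,0,0,0,0,0,0,1,0,0,0,0,0,0,1])

```text
time: 16.4
tcp_pos: [0.4465, 0.0367, 0.0916]
eef_rot: [3.139, -0.002, -0.0]
wrist_force: [0.4, -0.0, -0.8]
opening: 0.0256
grasp_force: 45.1
```

Request:
drive_tool(targets=[-1,0,2,0,0,0,1,0,0,2,0,0,0,1,0,0,1,0,0,0,1,0,0,1,0,0,0,1,0,0,0,0,0,0,1])

```text
time: 16.9
tcp_pos: [0.4445, 0.0368, 0.0843]
eef_rot: [3.14, 0.001, -0.0]
wrist_force: [0.1, -0.1, -1.8]
opening: 0.0253
grasp_force: 45.1
```

Request:
drive_tool(targets=[0,0,1,0,0,0,1,0,0,0.5,0,0,0,1,0,0,0,0,0,0,1])

```text
time: 17.2
tcp_pos: [0.4447, 0.0368, 0.0831]
eef_rot: [3.139, 0.0, -0.0]
wrist_force: [-1.4, -0.2, 2.6]
opening: 0.0256
grasp_force: 45.4
```

Contact is starting. One more half millimetre, then release.

Request:
drive_tool(targets=[0,0,0.5,0,0,0,1,0,0,0,0,0,0,1])

```text
time: 17.4
tcp_pos: [0.4447, 0.0368, 0.0831]
eef_rot: [3.139, 0.0, -0.0]
wrist_force: [-2.4, -0.5, 8.2]
opening: 0.0255
grasp_force: 46.3
```

Request:
drive_tool(targets=[0,0,0,0,0,0,0.6,0,0,0,0,0,0,0.5,0,0,0,0,0,0,0.3,0,0,0,0,0,0,0,0,0,0,0,0,0,0,0,0,0,0,0,0,0])

```text
time: 18.0
tcp_pos: [0.4446, 0.0368, 0.0823]
eef_rot: [3.14, 0.001, -0.0]
wrist_force: [0.6, 0.4, 0.2]
opening: 0.0855
grasp_force: 0.0
```

Request:
drive_tool(targets=[0,0,-15,0,0,0,0,0,0,-30,0,0,0,0,0,0,-40,0,0,0,0,0,0,-40,0,0,0,0,0,0,-40,0,0,0,0,0,0,-20,0,0,0,0,0,0,0,0,0,0,0,0,0,0,0,0,0,0])

```text
time: 18.8
tcp_pos: [0.4445, 0.0372, 0.2671]
eef_rot: [3.139, 0.0, -0.0]
wrist_force: [-0.7, 0.2, -1.3]
opening: 0.0856
grasp_force: 0.0
```

```bash
python3 - <<'E'
from h import *
T=tool();np.save('T7.npy',T);im=save('wrist','w7.png');print(T[:3,3])
C=T@env.camera_model('wrist')['T_tool_cam']
p=C[:3,:3].T@(np.array([.444,.037,.01])-C[:3,3]);px=(p[:2]/np.hypot(*p[:2])*np.arctan2(np.hypot(*p[:2]),p[2])*325+[274.8,212.8]).astype(int);print('pred px',px)
u,v=px;c=im[v-60:v+90,u-75:u+75];cv2.imwrite('pics/c7.png',cv2.resize(c,None,fx=4,fy=4,interpolation=2)[:,:,::-1])
E
```

```text
[0.44450451 0.03723424 0.26712502]
pred px [275 179]
```

View pics/c7.png

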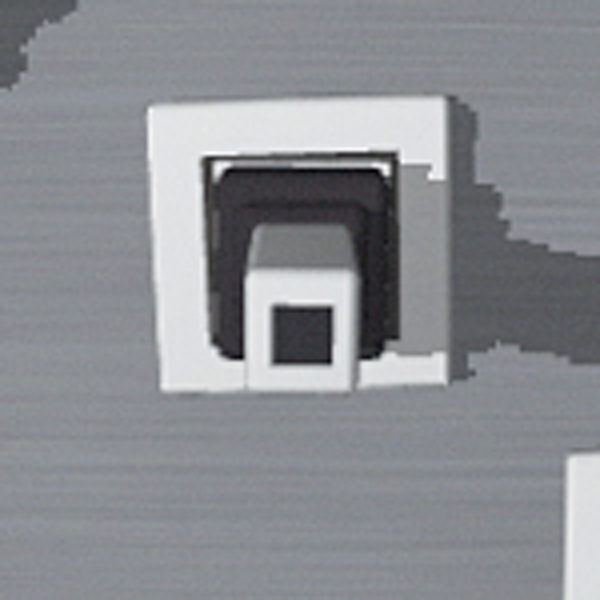

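The scanner stands upright in the middle of the pad: head at columns 212–392 of the crop, pad at 152–447. The gripper is clear. Handing in.

```bash
python3 -c "
from workcell import env
print(env.hand_in())"
```

```text
the job is handed in; nothing more can be done
None
```

I held the scanner at the round-topped panel's tag for about 2.9 s and then at the block's tag for about 2.9 s, stood it back in the middle of its pad, let go, and handed the job in at about 19 s; the simulator gave no verdict.

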